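# Spacer sleeves on the tilting board holder

## Task

Level the plate of the tilted work holder so that its studs stand upright, then slide every spacer sleeve that is on the mat over the stud whose foot has the sleeve's colour, fully down onto the plate. When all are on, tilt the plate 30 degrees from level with its turquoise bar down, for soldering, and leave the holder swivelled so that its crank arm lies over the orange tongue of the base. Leave the other things on the bench alone.

Things in the scene. Friction and masses are not known exactly. Their poses are not given: they have to be found in the camera images.
- holder: fixed round grey base of the work holder, 150 mm across, 18 mm high, on the mat; origin at the centre of its underside, z up. A flat orange tongue (24 mm wide) sticks out of it along its own +y, from 70 to 154 mm from the centre.
- swivel (a joint): swivel of the holder about the base's vertical axis, rad, grows anticlockwise from above, range -0.4 to 1.1; stiff (about 0.35 N m), stays where left. 0 = the crank arm lies exactly over the orange tongue.
- tilt (a joint): tilt of the holder's plate about a level axis (along the swivel's y, 95 mm above the mat beneath the holder's origin, through the plate's mid-thickness), rad, range -0.7 to 0.7; stiff (about 0.8 N m), stays where left. 0 = level; positive = the turquoise bar's end is down.
- crank_knob (a point): top centre of the turquoise upright knob (20 mm across, 34 mm tall, its top 91 mm above the base's underside) at the end of the steel crank arm, 130 mm from the swivel axis along the swivel's +y; turns the holder.
- tilt_bar (a point): centre of the turquoise round bar, 12 mm thick and 90 mm long, along the plate's y, carried by two 8 mm arms (34 mm either side of the centre) at the plate's -x end, 135 mm from the tilt axis. Pressing it down or lifting it tilts the plate.
- plate_centre (a point): centre of the top face of the plywood plate (170 mm along x, 132 mm along y, 12 mm thick; this face is 6 mm above the tilt axis); its z is the plate's upward normal, its -x points to the bar. A metal transformer 40 x 36 mm, 30 mm high stands on it at y = +36 mm.
- stud_red (a point): foot of the steel stud with the red disc (37 mm across) painted round its foot, on the plate's top face at plate x -55, y -38 mm; z points along the stud. Stud 13 mm thick, 36 mm tall, its top 6 mm tapered to 7 mm.
- sleeve_red: loose red plastic spacer sleeve, 30 mm outside diameter, 15.4 mm bore, 22 mm tall, standing on end; origin at the centre of its lower end, z along the bore. May be absent.
- stud_blue (a point): foot of the steel stud with the blue disc (37 mm across) painted round its foot, on the plate's top face at plate x -55, y 38 mm; z points along the stud. Stud 13 mm thick, 36 mm tall, its top 6 mm tapered to 7 mm.
- sleeve_blue: loose blue plastic spacer sleeve, 30 mm outside diameter, 15.4 mm bore, 22 mm tall, standing on end; origin at the centre of its lower end, z along the bore. May be absent.
- stud_yellow (a point): foot of the steel stud with the yellow disc (37 mm across) painted round its foot, on the plate's top face at plate x 0, y -38 mm; z points along the stud. Stud 13 mm thick, 36 mm tall, its top 6 mm tapered to 7 mm.
- sleeve_yellow: loose yellow plastic spacer sleeve, 30 mm outside diameter, 15.4 mm bore, 22 mm tall, standing on end; origin at the centre of its lower end, z along the bore. May be absent.
- stud_green (a point): foot of the steel stud with the green disc (37 mm across) painted round its foot, on the plate's top face at plate x 55, y -38 mm; z points along the stud. Stud 13 mm thick, 36 mm tall, its top 6 mm tapered to 7 mm.
- sleeve_green: loose green plastic spacer sleeve, 30 mm outside diameter, 15.4 mm bore, 22 mm tall, standing on end; origin at the centre of its lower end, z along the bore. May be absent.
- stud_white (a point): foot of the steel stud with the white disc (37 mm across) painted round its foot, on the plate's top face at plate x 55, y 38 mm; z points along the stud. Stud 13 mm thick, 36 mm tall, its top 6 mm tapered to 7 mm.
- sleeve_white: loose white plastic spacer sleeve, 30 mm outside diameter, 15.4 mm bore, 22 mm tall, standing on end; origin at the centre of its lower end, z along the bore. May be absent.
- can: loose yellow-green drink can, 66 mm across, 115 mm tall; origin at its underside. Leave alone.
- screwdriver: loose orange-handled screwdriver, 170 mm long, 26 mm thick, lying along its x; origin under its middle. Leave alone.
- pliers: loose blue-handled pliers lying flat, 145 mm long, 50 mm wide, 12 mm high, along its x; origin under the pivot. Leave alone.
- multimeter: loose yellow hand multimeter, 150 x 78 x 40 mm, long along its x; origin under its middle. Leave alone.
- flux_jar: loose amber jar with black lid, 44 mm across, 50 mm tall; origin at its underside. Leave alone.
- capacitor: loose black capacitor can, 35 mm across, 45 mm tall, standing; origin at its underside. Leave alone.
Not all that is in view belongs to the job. Several things have the shape of the sleeve_green; the one meant has the colours described above.

How it is judged:
On the way, in this order (a step that is already met when the one before it is completed fails the run):
1. the plate is level (within 0.06 rad), no sleeve on its stud yet (value of joint tilt between -0.06 and 0.06 rad and distance between sleeve_red and stud_red above 0.02 m and distance between sleeve_blue and stud_blue above 0.02 m and distance between sleeve_yellow and stud_yellow above 0.02 m and distance between sleeve_green and stud_green above 0.02 m and distance between sleeve_white and stud_white above 0.02 m), for 0.2 s.
2. every sleeve is fully down on the stud of its colour, with the plate still about level (within 0.1 rad) (distance between sleeve_red and stud_red below 0.005 m and distance between sleeve_blue and stud_blue below 0.005 m and distance between sleeve_yellow and stud_yellow below 0.005 m and distance between sleeve_green and stud_green below 0.005 m and distance between sleeve_white and stud_white below 0.005 m and value of joint tilt between -0.1 and 0.1 rad), for 0.2 s.
At the end, for the whole second after the job is handed in: Every sleeve present is on the stud of its colour with its lower end within 5 mm of the stud's foot; the tilt is 0.524 rad (30 degrees, bar down) within 0.08 rad; the swivel is 0 within 0.08 rad (crank arm over the orange tongue); nothing moves (distance between sleeve_red and stud_red below 0.005 m and distance between sleeve_blue and stud_blue below 0.005 m and distance between sleeve_yellow and stud_yellow below 0.005 m and distance between sleeve_green and stud_green below 0.005 m and distance between sleeve_white and stud_white below 0.005 m and value of joint tilt between 0.4436 and 0.6036 rad and value of joint swivel between -0.08 and 0.08 rad and velocity of joint tilt between -0.05 and 0.05 rad/s and velocity of joint swivel between -0.05 and 0.05 rad/s); the robot touches nothing.
It fails at once if a bystander was pushed more than 40 mm (distance of any of can, screwdriver, pliers, multimeter, flux_jar, capacitor from where it was at the start of the episode above 0.04 m).
It fails at once if the can, the jar or the capacitor was knocked over (angle between any of can, flux_jar, capacitor's own z axis and vertical above 0.5 rad).
Of sleeve_red, sleeve_blue, sleeve_yellow, sleeve_green, sleeve_white only 3 to 5 are there at a start; the rules pass over those that are not, and their reading is None.
At some moment in a run one of sleeve_red, sleeve_blue, sleeve_yellow, sleeve_green, sleeve_white may be knocked a few centimetres aside while the robot is not near it.
It also fails if it takes over 210 s, if anything falls off the work surface, if the arm or the gripper's body presses on something with over 40 N, if the wrist force passes 120 N, or if a joint passes its speed limit or range.

## Robot

A 7-joint arm with a two-finger parallel gripper is mounted at the origin on the work surface. World frame = base frame: x ahead of the robot, y to its left, z up, the work surface at z = 0. Lengths are in m, angles in rad, forces in N, time in s.
With the tool pointing down it reaches from about 0.425 to 0.875 m from the base axis. Payload 8.4 kg.
Tool frame: the origin (TCP) lies on the mounting face of the last link; the fingertips stand 182 mm ahead of it and the grasp point (between the pads) lies 164 mm ahead of it; z points along the fingers, y is the line along which they close (so a half turn about z gives the same grasp; the last joint's range is limited). The gripper opens to 87 mm and grips with 3 to 60 N. Pads are 19 mm wide; open, the fingers measure 117 mm over their backs; the gripper's body (75 mm by 190 mm) begins 51 mm behind the grasp point.
Start: joints at [1.091, 0.333, 0.04, 1.465, -0.013, 1.343, -0.059], TCP at [0.242, -0.603, 0.405] pointing down, gripper open.
Joint ranges: [-2.58, 2.58], [-0.38, 2.09], [-1.3, 1.39], [0.25, 2.4], [-1.5, 4.64], [0.08, 2.09], [-2.65, 2.65]. Speed limits (rad/s): [2.22, 2.22, 2.79, 2.79, 3.14, 3.14, 3.14].

## Interface

Orientations are given as a rotation vector (axis times angle).
In Python, from workcell import monitor, vision, env gives the robot as it stands.
- The arm moves only by the shell command python3 -m creep 'ROWS'. ROWS is JSON, one flat list of numbers, 5 for each row, row after row: the opening, from 0 (shut) to 1 (fully open), then the shift along the tool's x, y, z in units of 40 mm (1.0 is 40 mm), then the turn about the tool's z in units of 4 degrees (1.0 is 4 degrees). In form: [hand, dx, dy, dz, twist, hand, dx, dy, dz, twist, ...]. A call has 1 to 20 rows; each row shifts and turns the commanded pose from where the row before left it, along the tool's axes as they then stand; what a row does not reach is not made up. A row lasts 1/12 s, in which the tool goes at most 41.7 mm and 7.16 degrees, less where a joint would pass 70% of its speed; a pose out of reach is approached as far as the arm can. A call with a number of a shift or a turn outside -1 to 1 is refused whole. A call with a gripper value outside its range is refused whole. The fingers move at their own pace and stop on an object; the grip force is fixed at half the most. Time passes only in rows, so rows that do not move let the fingers close. It gives the time, the measured TCP pose, the force, the opening and the grip force at its end, in the units of the state.
- monitor.get_obs(): the state, without advancing time (a new reading comes with each control period).
- vision.capture(name): name is "side" or "top" or "wrist"; returns a dict with "color" (480x640x3 uint8, red, green, blue), "vfov" (degrees; the focal length in pixels is half the picture's height over the tangent of half this angle, whatever the lens; pixels are square), "cx", "cy" (the principal point, pixels), "position" and "rotation" of the camera in the world. Camera axes: x right, y down, z forward; pixel columns grow to the right and rows downward; lengths in m; the calibration is good to about 2 mm. A picture is of the moment at which its call begins. There is no depth.
- env.finish_job(): hands the job in; it is judged then, once.
The state is a dict: "time_s": time; "qpos": joint angles; "qvel": joint speeds; "joint_efforts": joint torques, N m; "ee_pos": TCP position; "eef_rot": TCP orientation; "force": force on the tool from outside, world axes, zero at the start; "moment": the same for the moment, N m; "gripper_width": finger opening in m; "grasp_force": force on a finger pad.
Only numpy, scipy, OpenCV 4.12 (cv2) and the standard library are available. Lean on these libraries where they do the work, as an engineer would, in place of code of your own. Each camera call takes 0.05 s, during which the arm holds its last target. There are 200 camera calls.

## Working session

There is one attempt and no reset: what is moved stays moved. The work goes in short steps, Python scripts to look and compute and a shell command to move; the robot and the scene stay as the last step left them, time stands still between calls to the robot, and variables do not carry over. Pictures are saved under pics/ and viewed, at most 14 in all, crops included, and the job is handed in when it is done.

```bash
mkdir -p pics; ls
cat > h.py <<'E'
import numpy as np,cv2
from scipy.spatial.transform import Rotation as R
from workcell import monitor,vision,env
def snap(n,f=None):
    c=vision.capture(n); 
    if f: cv2.imwrite('pics/'+f,c['color'][:,:,::-1])
    return c
def rot(c):
    r=np.array(c['rotation'],float); return R.from_rotvec(r).as_matrix() if r.size==3 else r
def ray(c,u,v):
    f=240/np.tan(np.radians(c['vfov'])/2)
    d=rot(c)@np.array([(u-c['cx'])/f,(v-c['cy'])/f,1]); return np.array(c['position'],float),d/np.linalg.norm(d)
def onz(c,u,v,z):
    p,d=ray(c,u,v); return p+d*(z-p[2])/d[2]
def tri(a,b):
    A=np.zeros((3,3));y=np.zeros(3)
    for p,d in(a,b):
        M=np.eye(3)-np.outer(d,d);A+=M;y+=M@p
    return np.linalg.solve(A,y)
def proj(c,P):
    f=240/np.tan(np.radians(c['vfov'])/2);q=rot(c).T@(np.array(P)-c['position']);return c['cx']+f*q[0]/q[2],c['cy']+f*q[1]/q[2]
E
python3 - <<'E'
from h import *
for n in('top','side','wrist'):
    c=snap(n,n+'0.png');print(n,c['vfov'],c['cx'],c['cy'],c['position'],c['rotation'])
o=monitor.get_obs();print(o)
E
```

```text
pics
top 46.5906200552234 320.4965179741596 243.76748428298686 [ 0.45274848 -0.08384948  1.55230316] [-2.19594958  2.18304152 -0.03967352]
side 49.59224082340947 318.14947095633477 236.26399945105794 [ 0.48286608 -1.04128215  0.62863684] [-2.06651839  0.06932974 -0.00554009]
wrist 58.73009605483105 314.5478599647371 241.00224576800022 [ 0.30896998 -0.5768516   0.38336543] [ 2.41231398 -1.63191137 -0.22241082]
{'time_s': 0.15, 'qpos': array([ 1.09077228,  0.3337799 ,  0.0398691 ,  1.46603513, -0.01337097,
        1.34330301, -0.05850314]), 'qvel': array([ 0.00097725, -0.00217909,  0.00052717, -0.00280623, -0.00050679,
        0.00208075,  0.00138595]), 'joint_efforts': array([ 3.07275746e-03, -6.56841016e+01,  1.33707002e+00, -4.04105437e+01,
       -5.97285479e-02,  4.17488487e-02,  6.87771171e-05]), 'ee_pos': array([ 0.24154157, -0.60332079,  0.40405931]), 'eef_rot': array([-3.08362446e+00, -5.94349743e-01,  5.42080144e-04]), 'force': array([-0.58801442, -0.5479622 ,  0.66215024]), 'moment': array([0.0027795 , 0.01868667, 0.04591872]), 'grasp_force': 0.0, 'gripper_width': 0.08693314855698024}
```

View pics/top0.png

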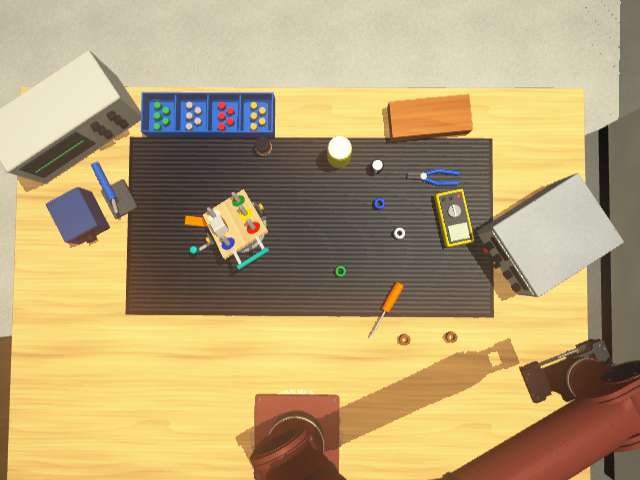

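View pics/side0.png

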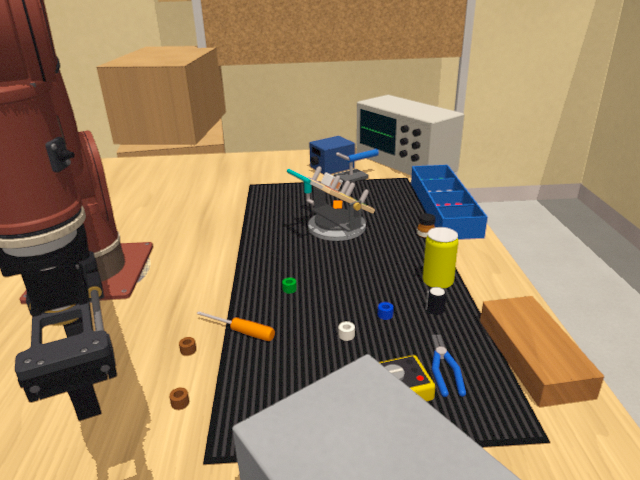

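Top view: the sleeves on the mat are blue (379,203), white (400,233) and green (341,271). I see no red or yellow sleeve. The brown rings at (404,340) and (450,337) are off the mat. The holder is at about (235,228), with its bar at (252,258), knob at (194,250) and tongue at (190,221). Green candidates are the ring at (341,271) and the painted disc at (238,200). The ring is the loose green sleeve, and a crop will confirm it. Side view: the bar end is up, so the tilt is negative.

```bash
cat >> h.py <<'E'
RNG={'blue':((108,120,60),(125,255,255)),'green':((50,120,40),(75,255,255)),'teal':((82,100,60),(98,255,255)),'orange':((8,190,150),(20,255,255)),'white':((0,0,150),(180,60,255)),'red':((0,180,90),(5,255,255)),'yellow':((24,170,120),(32,255,255))}
def blobs(img,col,mn=15):
    m=cv2.inRange(cv2.cvtColor(img,cv2.COLOR_RGB2HSV),*RNG[col])
    n,l,s,ce=cv2.connectedComponentsWithStats(m)
    return [(ce[i].round(1).tolist(),s[i].tolist(),np.argwhere(l==i)[:,::-1]) for i in range(1,n) if s[i][4]>=mn]
E
python3 - <<'E'
from h import *
t=snap('top');s=snap('side')
for n,c in(('top',t),('side',s)):
    for col in RNG:
        if col in('white','yellow') : continue
        for b in blobs(c['color'],col): print(n,col,b[0],b[1])
for nm,a,b in(('blue',(379,203),(386,311)),('white',(400,233),(347,331)),('green',(341,271),(290,285))):
    print(nm,tri(ray(t,*a),ray(s,*b)),onz(t,*a,.011))
I=t['color'];S=s['color']
a=cv2.resize(I[180:290,170:270],(400,440),interpolation=cv2.INTER_CUBIC)
b=cv2.resize(I[180:290,325:425],(400,440),interpolation=cv2.INTER_CUBIC)
cv2.imwrite('pics/crop1.png',np.hstack([a,b])[:,:,::-1])
cv2.imwrite('pics/crop2.png',cv2.resize(S[150:250,270:400],(780,600),interpolation=cv2.INTER_CUBIC)[:,:,::-1])
E
```

```text
top blue [209.3, 115.1] [141, 93, 133, 40, 3036]
top blue [102.9, 180.7] [91, 163, 25, 37, 286]
top blue [442.1, 171.6] [424, 169, 36, 7, 147]
top blue [441.1, 182.1] [423, 178, 36, 8, 152]
top blue [379.0, 203.1] [374, 198, 11, 11, 80]
top blue [228.1, 243.9] [222, 238, 12, 12, 73]
top green [156.8, 104.7] [154, 102, 7, 7, 33]
top green [165.3, 110.0] [163, 107, 6, 7, 32]
top green [156.6, 115.4] [154, 113, 6, 6, 30]
top green [165.3, 120.7] [163, 118, 6, 7, 30]
top green [156.5, 126.0] [154, 123, 6, 7, 32]
top green [58.9, 156.3] [36, 141, 47, 32, 63]
top green [238.6, 201.1] [232, 196, 13, 10, 64]
top green [340.0, 270.9] [335, 266, 11, 11, 74]
top teal [193.4, 249.2] [190, 246, 9, 8, 51]
top teal [252.8, 257.7] [237, 247, 32, 22, 165]
top orange [194.9, 220.9] [185, 216, 23, 11, 187]
top orange [392.4, 296.6] [382, 282, 21, 30, 267]
top red [221.4, 105.1] [219, 102, 6, 7, 28]
top red [230.0, 110.5] [227, 108, 7, 6, 28]
top red [221.2, 115.7] [219, 113, 6, 6, 27]
top red [229.7, 121.3] [227, 119, 6, 6, 29]
top red [221.1, 126.6] [218, 124, 7, 6, 29]
top red [253.4, 227.9] [247, 22
[... 327 characters left out ...]
01, 17, 19, 265]
side blue [438.2, 375.2] [432, 350, 17, 47, 186]
side blue [455.6, 374.4] [444, 351, 22, 46, 180]
side green [375.9, 131.0] [361, 126, 32, 12, 74]
side green [288.9, 284.8] [282, 277, 15, 17, 217]
side teal [302.6, 181.2] [287, 169, 25, 25, 179]
side orange [337.2, 203.9] [333, 200, 10, 9, 80]
side orange [425.8, 229.1] [422, 228, 8, 4, 17]
side orange [252.5, 328.3] [231, 317, 43, 23, 554]
side red [419.8, 377.7] [416, 375, 8, 6, 32]
blue [ 0.64315707 -0.22410673  0.01178605] [ 0.64379886 -0.22423586  0.011     ]
white [ 0.56028949 -0.28190994  0.01421772] [ 0.56066887 -0.28233205  0.011     ]
green [ 0.454945   -0.11957323  0.01421558] [ 0.45466463 -0.11965656  0.011     ]
```

View pics/crop1.png

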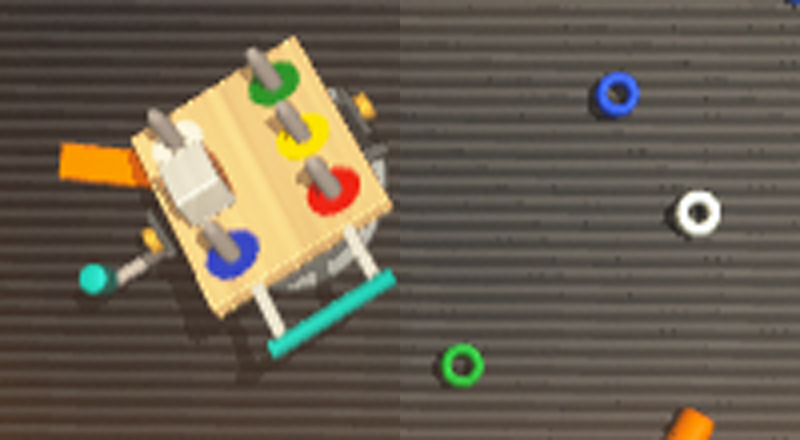

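View pics/crop2.png

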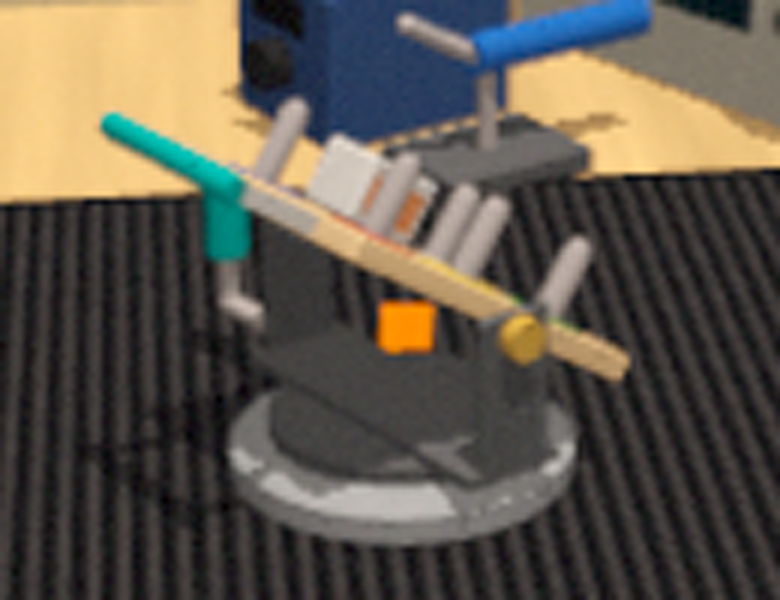

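Crops: the vivid green loose ring at top (341,271) on the mat is the green sleeve. The blue sleeve is at (379,203) and the white at (400,233). The plate's bar is up, the pivot bolts show at top (208.5,239.5) and (261.2,206.2), and the knob at (193.2,249.5).

Run:
```python
from h import *
t=snap('top');s=snap('side')
b1=tri(ray(t,238,267.2),ray(s,288,170.3));b2=tri(ray(t,268,250),ray(s,309.7,180.8))
print('bar',b1,b2,(b1+b2)/2,np.linalg.norm(b1-b2))
p1=onz(t,208.5,239.5,.095);p2=onz(t,261.2,206.2,.095);c=(p1+p2)/2;print('piv',p1,p2,c,np.degrees(np.arctan2(*(p1-p2)[[1,0]])))
k=onz(t,193.2,249.5,.091);print('knob',k,np.linalg.norm((k-c)[:2]),np.degrees(np.arctan2(*(k-c)[[1,0]])))
g1=onz(t,*(170+62/4,180+162/4),.018);g2=onz(t,170+140/4,180+168/4,.018);print('tongue',g1,g2,np.degrees(np.arctan2(*(g1-c)[[1,0]])),np.degrees(np.arctan2(*(g1-g2)[[1,0]])))
m=(b1+b2)/2-c;print('tilt',np.arctan2(m[2],np.linalg.norm(m[:2])),np.linalg.norm(m),np.degrees(np.arctan2(m[1],m[0])))
o=monitor.get_obs();print(R.from_rotvec(o['eef_rot']).as_matrix().round(3))
w=snap('wrist');T=R.from_rotvec(o['eef_rot']).as_matrix();print('camInTool',T.T@(w['position']-o['ee_pos']),(T.T@rot(w)).round(3))
```

```text
bar [0.46096393 0.13922258 0.17285216] [0.50731867 0.06520393 0.17353427] [0.4841413  0.10221326 0.17319321] 0.08733835820065393
piv [0.53502066 0.23046887 0.095     ] [0.62351441 0.09287692 0.095     ] [0.57926754 0.1616729  0.095     ] 122.74753581674459
knob [0.50866607 0.27128336 0.091     ] 0.1303802991149545 122.7860896310992
tongue [0.59175259 0.31185003 0.018     ] [0.58785542 0.25758738 0.018     ] 85.24761309318808 85.89203673875053
tilt 0.6087304065553292 0.13674292914705388 -147.99213075730296
[[ 0.928  0.372 -0.   ]
 [ 0.372 -0.928  0.   ]
 [-0.    -0.    -1.   ]]
camInTool [0.07245853 0.00053859 0.02057199] [[ 0.    -0.964 -0.265]
 [ 1.     0.    -0.   ]
 [ 0.001 -0.265  0.964]]
```

```bash
cat >> h.py <<'E'
def plan(xyz,ydeg=None,ahead=.182):
    "units to bring the point `ahead` of the TCP to xyz; ydeg = wanted world angle of tool y"
    o=monitor.get_obs();T=R.from_rotvec(o['eef_rot']).as_matrix();a=np.degrees(np.arctan2(T[1,1],T[0,1]))
    tw=0
    if ydeg is not None:
        d=(ydeg-a+90)%180-90; tw=-d/4; T=R.from_rotvec([0,0,np.radians(d)]).as_matrix()@T
    g=o['ee_pos']+T[:,2]*ahead
    print('t',round(o['time_s'],2),'pt',g.round(4),'yang',round(a,1),'q',o['qpos'].round(2),'F',o['force'].round(1),'w',round(o['gripper_width'],4))
    print('twist first',round(tw,2),'then units',(T.T@(np.array(xyz)-g)/.04).round(3),'upright err',(T[2]).round(3))
E
python3 -m creep '[0,0,0,0,-0.91,0,0,0,0,-0.91,0,0,0,0,-0.91,0,0.93,0.1,0,0,0,0.93,0.1,0,0,0,0.93,0.1,0,0,0,0.93,0.1,0,0,0,0.93,0.1,0,0,0,0.93,0.1,0,0]'
python3 -m creep '[0,0.566,-0.76,0,0,0,0.566,-0.76,0,0,0,0.566,-0.76,0,0,0,0.566,-0.76,0,0,0,0.566,-0.76,0,0,0,0.566,-0.76,0,0,0,0.566,-0.76,0,0,0,0.566,-0.76,0,0,0,0.566,-0.76,0,0,0,0.566,-0.76,0,0,0,0.566,-0.76,0,0,0,0.566,-0.76,0,0,0,0.566,-0.76,0,0,0,0.566,-0.76,0,0,0,0.566,-0.76,0,0,0,0.566,-0.76,0,0,0,0,0,0,0]'
python3 -c "
from h import *
plan((.484,.102,.185),-57.3)"
```

```text
time_s: 1.15
ee_pos: [0.4437, -0.5019, 0.4049]
eef_rot: [3.014, 0.885, 0.0]
force: [0.5, -0.4, 0.4]
gripper_width: 0.0347
grasp_force: 0.0
time_s: 2.57
ee_pos: [0.4831, 0.1098, 0.4054]
eef_rot: [-3.008, -0.898, -0.003]
force: [0.4, 0.8, 0.4]
gripper_width: 0.0004
grasp_force: 0.0
t 2.57 pt [0.4833 0.1103 0.2234] yang -56.7 q [ 0.26  0.05 -0.58  1.81  0.03  1.29 -1.32] F [0.4 0.8 0.4] w 0.0004
twist first 0.14 then units [-0.101  0.187  0.96 ] upright err [ 0.003 -0.002 -1.   ]
```

```bash
python3 -m creep '[0,-0.1,0.19,0.48,0.14,0,0,0,0.48,0,0,-0.14,0,0.31,0,0,-0.14,0,0.31,0,0,-0.09,0,0.24,0,0,-0.09,0,0.24,0,0,-0.05,0,0.25,0,0,-0.05,0,0.25,0,0,-0.02,0,0.25,0,0,-0.02,0,0.25,0,0,0,0,0,0,0,0,0,0,0,0,0,0,0,0]'
python3 -c "
from h import *
plan((.466,.089,.101),-57.3)"
```

```text
time_s: 3.65
ee_pos: [0.4645, 0.0809, 0.2828]
eef_rot: [-3.018, -0.871, -0.001]
force: [-0.1, 0.1, -1.0]
gripper_width: 0.0002
grasp_force: 0.0
t 3.65 pt [0.4646 0.0809 0.1008] yang -57.8 q [ 0.27  0.12 -0.57  2.01  0.07  1.03 -1.34] F [-0.1  0.1 -1. ] w 0.0002
twist first -0.13 then units [ 0.139 -0.151 -0.004] upright err [ 0. -0. -1.]
```

```bash
python3 -m creep '[0,0,0,-0.9,0,0,0,0,-0.9,0,0.7,-0.49,0.68,0,0,0.7,-0.49,0.68,0,0,0.7,-0.49,0.68,0,0,0.7,-0.49,0.68,0,0,0.7,-0.49,0.68,0,0,0.7,-0.49,0.68,0,0,0.7,0,0,0,0,0.7,0,0,0,0,0.7,0,0,0,0]'
cat >> h.py <<'E'
def holder(t):
    "annotate nothing; list disc / bar / knob blobs near the holder in the top view"
    for col in('blue','green','red','teal'):
        for b in blobs(t['color'],col):
            if 180<b[0][0]<285 and 190<b[0][1]<285: print(col,b[0],b[1])
E
python3 - <<'E'
from h import *
w=snap('wrist','w1.png');t=snap('top','t1.png');s=snap('side');holder(t)
np.save('w1.npy',w,allow_pickle=True)
for b in blobs(w['color'],'green',200):print(b[0],b[1],cv2.minEnclosingCircle(b[2].astype(np.float32)))
b=blobs(s['color'],'teal');print([x[:2] for x in b]);
a=cv2.resize(t['color'][180:290,170:290],(436,400),interpolation=cv2.INTER_CUBIC);b=cv2.resize(s['color'][150:250,270:361],(364,400),interpolation=cv2.INTER_CUBIC)
cv2.imwrite('pics/crop3.png',np.hstack([a,b])[:,:,::-1])
plan((.4547,-.1197,.12))
E
```

```text
time_s: 4.57
ee_pos: [0.4519, -0.1193, 0.3547]
eef_rot: [-3.018, -0.871, -0.001]
force: [-0.3, 0.4, 0.1]
gripper_width: 0.0524
grasp_force: 0.0
blue [232.9, 248.0] [226, 242, 14, 13, 110]
green [235.0, 197.2] [228, 191, 14, 13, 110]
red [257.3, 232.9] [251, 227, 13, 13, 109]
teal [192.9, 249.1] [190, 246, 7, 7, 41]
teal [261.5, 266.0] [247, 256, 30, 21, 133]
[313.4, 217.8] [294, 196, 40, 44, 1177] ((314.130859375, 217.24832153320312), 21.859130859375)
[([283.2, 204.4], [280, 201, 7, 8, 38]), ([300.3, 214.9], [298, 211, 7, 8, 33])]
t 4.72 pt [ 0.4521 -0.1186  0.1726] yang -57.7 q [ 0.51  0.02 -0.35  1.94  0.01  1.18 -0.85] F [-0.3  0.3 -0.2] w 0.0592
twist first 0 then units [0.041 0.058 1.314] upright err [ 0. -0. -1.]
```

View pics/crop3.png

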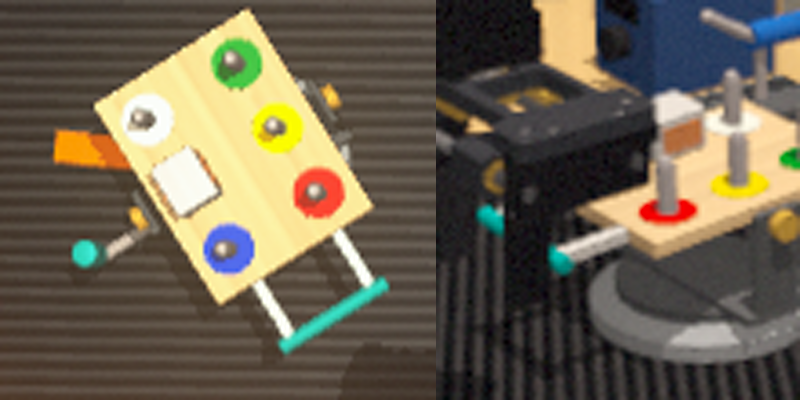

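View pics/w1.png

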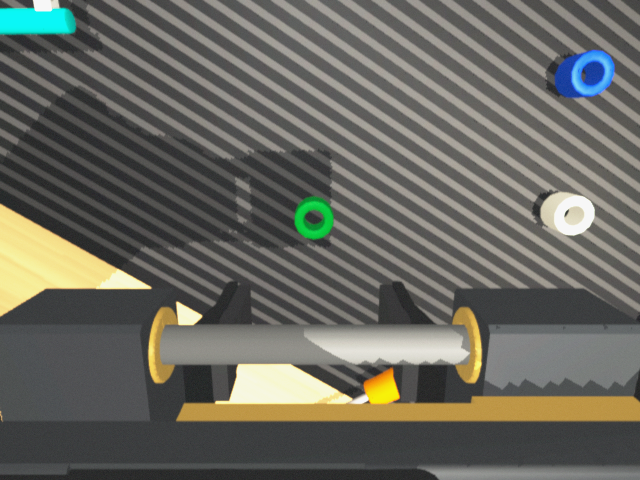

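Plate is level and the studs stand upright. In the wrist view the green sleeve ring is at (313,218), with white at (573,214) and blue at (590,73).

Run:
```python
from h import *
t=snap('top');s=snap('side')
print('bar near end',tri(ray(t,276.2,258.2),ray(s,301,215.5)))
w=snap('wrist');print('green sleeve z=.022',onz(w,313.7,217.8,.022),'z=.011',onz(w,313.4,217.8,.011))
c=np.array([.5793,.1617]);u=np.array([np.cos(np.radians(32.75)),np.sin(np.radians(32.75))]);v=np.array([-u[1],u[0]])
for n,(px,x,y) in dict(blue=((232.5,248),-55,38),green=((234.6,197.2),55,-38),red=((257,233),-55,-38)).items():
    print(n,onz(t,*px,.101)[:2],c+u*x/1e3+v*y/1e3)
plan(np.append(onz(w,313.7,217.8,.022)[:2],.08),-57.3)
```

```text
bar near end [0.4863776  0.05218589 0.09268   ]
green sleeve z=.022 [ 0.45588812 -0.11622354  0.022     ] z=.011 [ 0.45373539 -0.11727749  0.011     ]
blue [0.51279025 0.16595478] [0.51248582 0.16390589]
green [0.64620743 0.16231745] [0.64611418 0.15949411]
red [0.55239104 0.10233105] [0.55359988 0.09998692]
t 4.87 pt [ 0.4519 -0.1191  0.1724] yang -57.7 q [ 0.51  0.02 -0.35  1.94  0.01  1.18 -0.85] F [0.9 0.  0.1] w 0.0602
twist first -0.11 then units [ 0.123 -0.008  2.311] upright err [ 0.  0. -1.]
```

```bash
python3 -m creep '[0.7,0.12,0,0.8,-0.1,0.7,0,0,0.8,0,0.7,0,0,0.7,0,0.7,0,0,0,0,0.7,0,0,0,0]'
cat >> h.py <<'E'
def ringpx(w,col,near=None):
    "centre of the sleeve's top bore rim: ellipse of the hole if closed, else blob"
    bs=blobs(w['color'],col,250)
    b=min(bs,key=lambda b:np.hypot(*(np.array(b[0])-near))) if near is not None else max(bs,key=lambda b:b[1][4])
    m=np.zeros((480,640),np.uint8);m[b[2][:,1],b[2][:,0]]=255
    cs,h=cv2.findContours(m,cv2.RETR_CCOMP,cv2.CHAIN_APPROX_NONE)
    hs=[x for x,y in zip(cs,h[0]) if y[3]>=0 and len(x)>20]
    e=cv2.fitEllipse(max(hs,key=len)) if hs else None
    return b[0],b[1],e,cv2.fitEllipse(cv2.convexHull(b[2].astype(np.int32)).astype(np.float32))
E
python3 - <<'E'
from h import *
w1=np.load('w1.npy',allow_pickle=True).item();w=snap('wrist')
a=ringpx(w1,'green');b=ringpx(w,'green');print(a,b)
print(tri(ray(w1,*a[3][0]),ray(w,*b[3][0])),onz(w,*b[3][0],.02))
plan(np.append(onz(w,*b[3][0],.02)[:2],.004),-57.3)
E
```

```text
time_s: 5.28
ee_pos: [0.4555, -0.117, 0.2619]
eef_rot: [-3.013, -0.882, 0.004]
force: [-0.2, 0.3, 0.6]
gripper_width: 0.061
grasp_force: 0.0
([313.4, 217.8], [294, 196, 40, 44, 1177], ((313.6224060058594, 216.62037658691406), (14.453149795532227, 18.466978073120117), 86.18306732177734), ((313.47308349609375, 217.660888671875), (39.603416442871094, 43.342525482177734), 177.97169494628906)) ([314.4, 259.4], [287, 229, 55, 61, 2421], ((314.42767333984375, 257.7208251953125), (15.377775192260742, 23.763898849487305), 86.61036682128906), ((314.30426025390625, 259.259033203125), (55.69976043701172, 61.489742279052734), 175.77572631835938))
[ 0.45467601 -0.11713806  0.01489692] [ 0.45609707 -0.11630061  0.02      ]
t 5.33 pt [ 0.4563 -0.1171  0.0813] yang -57.4 q [ 0.5   0.12 -0.36  2.04  0.05  0.99 -0.89] F [-0.6 -0.2  0.4] w 0.0609
twist first -0.02 then units [ 0.007 -0.019  1.933] upright err [ 0. -0. -1.]
```

```bash
python3 -m creep '[0.7,0,0,0.65,0,0.7,0,0,0.65,0,0.7,0,0,0.6,0,0.7,0,0,0,0,0,0,0,0,0,0,0,0,0,0,0,0,0,0,0,0,0,0,0,0,0,0,0,0,0,0,0,0,0,0,0,0,0,-0.8,0,0,0,0,-0.8,0,0,0,0,-0.8,0,0,0,0,-0.8,0,0,0,0,-0.8,0,0,0,0,0,0]'
python3 -c "
from h import *
plan((.646,.161,.17),-57.3)"
```

```text
time_s: 6.67
ee_pos: [0.4574, -0.1174, 0.3526]
eef_rot: [3.011, 0.88, 0.012]
force: [1.6, -0.9, -0.5]
gripper_width: 0.0284
grasp_force: 30.0
t 6.67 pt [ 0.4589 -0.1179  0.1706] yang -57.4 q [ 0.51  0.02 -0.36  1.94  0.01  1.17 -0.85] F [ 1.6 -0.9 -0.5] w 0.0284
twist first -0.03 then units [ 7.702 -3.342  0.038] upright err [ 0.006  0.007 -1.   ]
```

```bash
python3 -m creep '[0,0.85,-0.56,0,0,0,0.85,-0.56,0,0,0,0.85,-0.56,0,0,0,0.85,-0.56,0,0,0,0.85,-0.56,0,0,0,0.75,-0.54,0,0,0,0,0,0,0,0,0,0,0,0]'
python3 - <<'E'
from h import *
w=snap('wrist','w2.png');np.save('w2.npy',w,allow_pickle=True)
for c in('blue','green','red','yellow'):
    for b in blobs(w['color'],c,300):print(c,b[0],b[1],cv2.fitEllipse(cv2.convexHull(b[2].astype(np.int32)).astype(np.float32)))
plan((.646,.161,.17),-57.3)
E
```

```text
time_s: 7.33
ee_pos: [0.5525, 0.1054, 0.3458]
eef_rot: [-3.012, -0.887, 0.001]
force: [0.3, -0.7, -0.4]
gripper_width: 0.0284
grasp_force: 30.0
blue [185.7, 256.6] [150, 231, 66, 58, 2200] ((183.1083221435547, 260.5904846191406), (58.33895492553711, 67.76243591308594), 113.20573425292969)
green [322.4, 44.5] [284, 1, 78, 85, 4110] ((322.5160827636719, 43.07457733154297), (77.3502426147461, 84.17050170898438), 1.33661687374115)
green [314.6, 301.0] [276, 274, 79, 51, 2792] ((314.3992004394531, 318.35296630859375), (77.29570007324219, 88.5821533203125), 1.654119849205017)
red [321.7, 254.3] [288, 231, 66, 54, 2016] ((320.69580078125, 261.41705322265625), (61.281776428222656, 66.04454803466797), 89.68609619140625)
yellow [321.4, 159.0] [286, 125, 72, 72, 3261] ((321.4921569824219, 160.61997985839844), (71.5302505493164, 71.77172088623047), 66.00023651123047)
t 7.38 pt [0.5521 0.1035 0.1638] yang -57.3 q [ 0.21  0.24 -0.54  1.74  0.13  1.2  -1.37] F [-0.  -1.1 -1.2] w 0.0282
twist first -0.01 then units [ 2.752  0.057 -0.157] upright err [-0.001 -0.001 -1.   ]
```

View pics/w2.png

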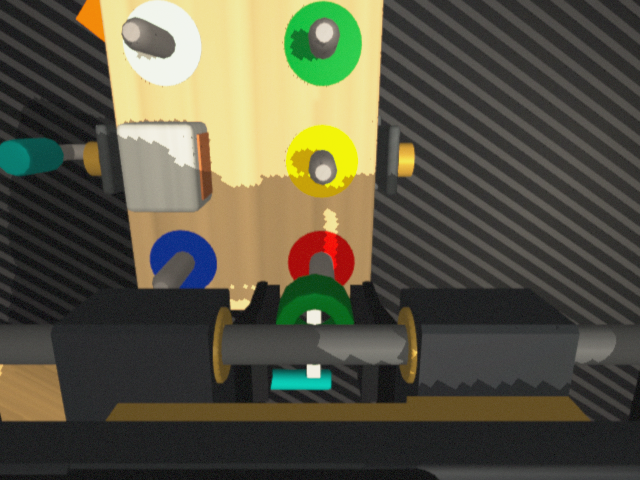

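Wrist view: the green disc is at (322,43), yellow at (321,161), white at about (164,42) and blue at about (184,260). The stud tops are at green (324,31) and yellow (323,172). The green sleeve is held upright at (314,305).

Run:
```python
from h import *
w=np.load('w2.npy',allow_pickle=True).item()
D={'green':(322.5,43),'yellow':(321.5,160.6),'white':(163.5,42.5)}
P={k:onz(w,*p,.101)[:2] for k,p in D.items()};print('disc',P)
for k,p in {'green':(324,31),'yellow':(323,172),'white':(132,33)}.items():print('top',k,onz(w,*p,.137)[:2])
d=P['green']-P['yellow'];print(np.linalg.norm(d),np.degrees(np.arctan2(d[1],d[0])),np.linalg.norm(P['white']-P['green']))
o=monitor.get_obs();T=R.from_rotvec(o['eef_rot']).as_matrix();g=o['ee_pos']+T[:,2]*.162
print('sleeve rim expected at',proj(w,g+[0,0,0]))
plan(np.append(P['green'],.17),-57.3)
```

```text
disc {'green': array([0.64707462, 0.16185106]), 'yellow': array([0.59983385, 0.13164282]), 'white': array([0.60556494, 0.22661168])}
top green [0.64574407 0.16094636]
top yellow [0.59826141 0.13042183]
top white [0.60308436 0.22572452]
0.056073412381736576 32.59699014743977 0.07692197871857087
sleeve rim expected at (np.float64(317.96900047982393), np.float64(332.92013687181884))
t 7.38 pt [0.5521 0.1035 0.1638] yang -57.3 q [ 0.21  0.24 -0.54  1.74  0.13  1.2  -1.37] F [-0.  -1.1 -1.2] w 0.0282
twist first -0.01 then units [ 2.786  0.054 -0.157] upright err [-0.001 -0.001 -1.   ]
```

```bash
python3 -m creep '[0,0.7,0.02,-0.08,0,0,0.7,0.02,-0.08,0,0,0.7,0.02,0,0,0,0.66,0.02,0,0,0,0,0,0,0,0,0,0,0,0,0,0,0,0,0]'
python3 - <<'E'
from h import *
w=snap('wrist')
for b in blobs(w['color'],'green',300):print(b[0],b[1],cv2.fitEllipse(cv2.convexHull(b[2].astype(np.int32)).astype(np.float32)))
plan((.6466,.1611,.107),-57.3)
E
```

```text
time_s: 7.97
ee_pos: [0.6469, 0.158, 0.3524]
eef_rot: [3.016, 0.879, -0.002]
force: [-1.2, 0.2, -0.3]
gripper_width: 0.0287
grasp_force: 30.0
[311.5, 278.6] [276, 226, 78, 99, 4898] ((311.7192077636719, 293.3261413574219), (84.89801788330078, 137.19216918945312), 173.2274932861328)
t 8.02 pt [0.6466 0.1579 0.1707] yang -57.5 q [ 0.08  0.45 -0.53  1.47  0.23  1.29 -1.47] F [-0.3  0.  -0.4] w 0.0288
twist first -0.05 then units [ 0.044 -0.07   1.592] upright err [-0.001  0.001 -1.   ]
```

```bash
python3 -m creep '[0,0.05,-0.07,0,-0.05,0,0,0,0,0,0,0,0,0.4,0,0,0,0,0.3,0,0,0,0,0.3,0,0,0,0,0.3,0,0,0,0,0.29,0,0,0,0,0,0,0,0,0,0,0]'
python3 - <<'E'
from h import *
plan((.6466,.1615,.106),-57.3)
E
```

```text
time_s: 8.77
ee_pos: [0.6474, 0.1631, 0.2882]
eef_rot: [-3.013, -0.886, 0.001]
force: [-1.4, -0.0, -0.2]
gripper_width: 0.0285
grasp_force: 30.0
t 8.77 pt [0.6473 0.1632 0.1062] yang -57.2 q [ 0.07  0.5  -0.52  1.53  0.26  1.18 -1.49] F [-1.4 -0.  -0.2] w 0.0285
twist first 0.02 then units [-0.036  0.026  0.004] upright err [-0.    -0.001 -1.   ]
```

```bash
python3 -m creep '[0.55,0,0,0,0,0.55,0,0,0,0,0.55,0,0,0,0,0.55,0,0,0,0,0.55,0,0,0,0,0.55,0,0,-0.5,0,0.55,0,0,-0.8,0,0.55,0,0,-0.8,0,0.7,-0.9,0,0,0,0.7,-0.9,0,0,0,0.7,0,0,0,0,0.7,0,0,0,0]'
python3 - <<'E'
from h import *
w=snap('wrist','w3.png');t=snap('top');holder(t)
for b in blobs(w['color'],'green',300):print(b[0],b[1])
for col in('blue',):
    for b in blobs(t['color'],col):
        if 370<b[0][0]<390:print(b[0],onz(t,*b[0],.011))
plan((.56,-.282,.17),-57.3)
E
```

```text
time_s: 9.77
ee_pos: [0.5858, 0.1228, 0.3736]
eef_rot: [3.013, 0.884, 0.0]
force: [0.0, -0.3, -0.1]
gripper_width: 0.0595
grasp_force: 0.0
red [259.5, 232.2] [255, 226, 9, 14, 70]
teal [193.5, 249.3] [190, 246, 9, 7, 49]
teal [271.2, 260.0] [267, 256, 10, 9, 46]
[313.4, 124.7] [282, 92, 64, 66, 2785]
[378.9, 203.1] [ 0.64351873 -0.223959    0.011     ]
t 9.87 pt [0.5874 0.1242 0.1917] yang -57.2 q [ 0.17  0.3  -0.55  1.61  0.16  1.28 -1.41] F [ 0.6 -0.3  0.5] w 0.0604
twist first 0.02 then units [-6.064  8.176  0.538] upright err [ 0.001  0.    -1.   ]
```

View pics/w3.png

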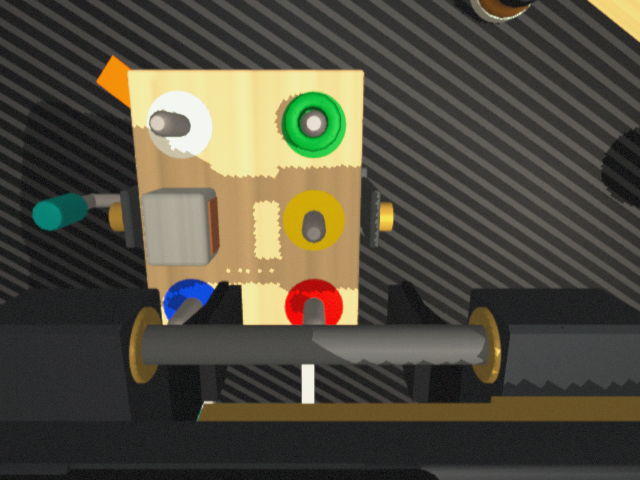

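Green sits on its stud at (313,124), with the stud top showing through it. White is next.

```bash
python3 -m creep '[0.7,-0.55,0.74,0,0,0.7,-0.55,0.74,0,0,0.7,-0.55,0.74,0,0,0.7,-0.55,0.74,0,0,0.7,-0.55,0.74,0,0,0.7,-0.55,0.74,0,0,0.7,-0.55,0.74,0,0,0.7,-0.55,0.74,0,0,0.7,-0.55,0.74,0,0,0.7,-0.55,0.74,0,0,0.7,-0.55,0.74,0.3,0,0.7,0,0,0.3,0,0.7,0,0,0,0,0.7,0,0,0,0]'
python3 - <<'E'
from h import *
w=snap('wrist');np.save('w4.npy',w,allow_pickle=True)
o=monitor.get_obs();T=R.from_rotvec(o['eef_rot']).as_matrix();p=proj(w,o['ee_pos']+T[:,2]*.17);print('near',p)
for b in blobs(w['color'],'white',300):print(b[0],b[1])
plan((.56,-.282,.08),-57.3)
E
```

```text
time_s: 11.03
ee_pos: [0.5604, -0.2801, 0.3482]
eef_rot: [-3.012, -0.887, 0.001]
force: [0.5, 0.1, -0.0]
gripper_width: 0.0611
grasp_force: 0.0
near (np.float64(312.5331885071856), np.float64(319.1181216605255))
[299.7, 115.3] [123, 0, 339, 225, 2924]
[222.3, 41.7] [156, 0, 127, 87, 1037]
[242.4, 32.8] [189, 0, 104, 68, 869]
[359.2, 90.7] [223, 0, 261, 179, 2377]
[385.1, 86.5] [256, 0, 259, 174, 2530]
[427.7, 93.9] [289, 0, 291, 199, 2813]
[463.5, 96.8] [323, 0, 317, 228, 2736]
[431.6, 49.9] [357, 0, 150, 109, 1539]
[429.9, 24.1] [391, 0, 76, 51, 739]
[517.3, 79.6] [425, 0, 215, 184, 3588]
[546.5, 62.2] [459, 0, 181, 137, 1614]
[565.9, 52.1] [493, 0, 147, 113, 1317]
[584.2, 40.7] [527, 0, 113, 88, 960]
[602.0, 28.5] [561, 0, 79, 63, 645]
[619.4, 15.7] [595, 0, 45, 36, 331]
[220.8, 84.0] [105, 8, 221, 144, 1682]
[203.2, 93.5] [102, 26, 194, 126, 1379]
[186.2, 103.2] [100, 47, 165, 105, 1084]
[179.2, 118.9] [110, 74, 134, 85, 810]
[400.8, 141.3] [329, 90, 147, 105, 1439]
[389.7, 154.9] [312, 104, 156, 107, 1464]
[604.0, 174.8] [545, 128, 95, 78, 393]
[391.8, 196.9] [334, 156, 120, 83, 1056]
[388.0, 214.1] [334, 176, 113, 79, 934]
[536.2, 245.4] [475, 191, 128, 98, 6225]
[384.7, 231.1] [334, 196, 107, 72, 824]
[337.9, 231.7] [293, 200, 140, 82, 1992]
[368.2, 257.6] [334, 234, 74, 48, 477]
[289.7, 279.9] [228, 244, 125, 74, 463]
[340.9, 276.5] [294, 249, 95, 59, 504]
[355.9, 268.2] [321, 248, 69, 43, 394]
[326.2, 284.9] [266, 250, 122, 73, 579]
[325.5, 347.3] [138, 329, 354, 36, 10294]
[524.6, 347.5] [509, 335, 47, 46, 507]
[492.8, 474.3] [429, 470, 157, 10, 1057]
t 11.08 pt [ 0.5608 -0.2791  0.1671] yang -57.1 q [ 0.66  0.34 -0.33  1.58  0.11  1.24 -0.69] F [0.7 0.5 0. ] w 0.061
twist first 0.05 then units [-0.058  0.053  2.178] upright err [ 0.001 -0.001 -1.   ]
```

```bash
cat >> h.py <<'E'
def whitepx(w,near,th=185):
    m=cv2.inRange(w['color'],(th,)*3,(255,)*3);m=cv2.morphologyEx(m,cv2.MORPH_OPEN,np.ones((5,5),np.uint8))
    n,l,s,ce=cv2.connectedComponentsWithStats(m)
    i=min([i for i in range(1,n) if s[i][4]>300],key=lambda i:np.hypot(*(ce[i]-near)))
    q=np.argwhere(l==i)[:,::-1].astype(np.int32);return ce[i],s[i],cv2.fitEllipse(cv2.convexHull(q).astype(np.float32))
E
python3 - <<'E'
from h import *
w=np.load('w4.npy',allow_pickle=True).item()
for th in(170,200,225):print(whitepx(w,(314,220),th))
cv2.imwrite('pics/w4.png',w['color'][100:340,150:480,::-1])
p=whitepx(w,(314,220),200)[2][0];print(onz(w,*p,.02))
E
```

```text
(array([313.62427746, 222.95293146]), array([ 294,  201,   40,   44, 1211], dtype=int32), ((313.6343078613281, 222.79139709472656), (40.444766998291016, 43.874053955078125), 1.5392390489578247))
(array([313.61518094, 223.18711386]), array([ 294,  202,   40,   43, 1133], dtype=int32), ((313.6648254394531, 223.08148193359375), (39.77438735961914, 42.91371536254883), 0.23904584348201752))
(array([313.46947836, 224.20754717]), array([294, 205,  40,  39, 901], dtype=int32), ((313.4671630859375, 224.4300079345703), (39.274417877197266, 39.638031005859375), 137.20677185058594))
[ 0.56135308 -0.27834305  0.02      ]
```

View pics/w4.png

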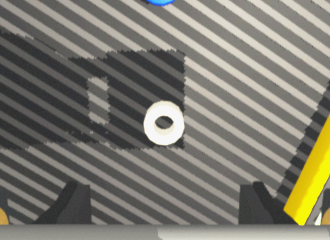

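White sleeve ring is alone at (314,223) in the full image, and the multimeter's edge is clear of the fingers.

```bash
python3 -m creep '[0.7,0.02,0,0.8,0.05,0.7,0,0,0.8,0,0.7,0,0,0.58,0,0.7,0,0,0,0,0.7,0,0,0,0]'
python3 - <<'E'
from h import *
w1=np.load('w4.npy',allow_pickle=True).item();w=snap('wrist')
a=whitepx(w1,(314,220),200)[2][0];b=whitepx(w,(314,260),200);print(b);b=b[2][0]
print(tri(ray(w1,*a),ray(w,*b)),onz(w,*b,.02))
plan(np.append(onz(w,*b,.02)[:2],.004),-57.3)
E
```

```text
time_s: 11.5
ee_pos: [0.561, -0.2788, 0.2622]
eef_rot: [-3.013, -0.884, 0.001]
force: [-0.1, -0.1, 1.5]
gripper_width: 0.0609
grasp_force: 0.0
(array([313.79130435, 259.5926087 ]), array([ 287,  230,   54,   60, 2300], dtype=int32), ((313.7481384277344, 259.4418029785156), (54.772640228271484, 60.49552917480469), 0.23515184223651886))
[ 0.56022891 -0.27897965  0.01438551] [ 0.56173272 -0.27798173  0.02      ]
t 11.55 pt [ 0.5617 -0.2793  0.0817] yang -57.3 q [ 0.65  0.42 -0.32  1.67  0.15  1.08 -0.72] F [ 0.5 -0.6  0.7] w 0.0611
twist first -0.0 then units [ 0.016 -0.031  1.942] upright err [ 0.001  0.001 -1.   ]
```

```bash
python3 -m creep '[0.7,0,0,0.65,0,0.7,0,0,0.65,0,0.7,0,0,0.62,0,0.7,0,0,0,0,0,0,0,0,0,0,0,0,0,0,0,0,0,0,0,0,0,0,0,0,0,0,0,0,0,0,0,0,0,0,0,0,0,-0.8,0,0,0,0,-0.8,0,0,0,0,-0.8,0,0,0,0,-0.8,0,0,0,0,-0.9,0,0,0,0,0,0]'
python3 -c "
from h import *
plan((.6059,.2271,.17),-57.3)"
```

```text
time_s: 12.88
ee_pos: [0.5618, -0.2806, 0.3571]
eef_rot: [3.009, 0.879, 0.012]
force: [1.4, -0.1, -0.2]
gripper_width: 0.0286
grasp_force: 30.3
t 12.88 pt [ 0.5636 -0.2815  0.1751] yang -57.4 q [ 0.66  0.34 -0.33  1.57  0.11  1.24 -0.7 ] F [ 1.4 -0.1 -0.2] w 0.0286
twist first -0.03 then units [  7.759 -10.128   0.081] upright err [ 0.006  0.009 -1.   ]
```

```bash
python3 -m creep '[0,0.554,-0.723,0,0,0,0.554,-0.723,0,0,0,0.554,-0.723,0,0,0,0.554,-0.723,0,0,0,0.554,-0.723,0,0,0,0.554,-0.723,0,0,0,0.554,-0.723,0,0,0,0.554,-0.723,0,0,0,0.554,-0.723,0,0,0,0.554,-0.723,0,0,0,0.554,-0.723,0,0,0,0.554,-0.723,0,0,0,0.554,-0.723,0,0,0,0.554,-0.723,0,0,0,0,0,0,0,0,0,0,0,0,0,0,0,0,0]'
python3 -c "
from h import *
plan((.6059,.2271,.107),-57.3)"
```

```text
time_s: 14.3
ee_pos: [0.6038, 0.2276, 0.3487]
eef_rot: [3.015, 0.881, -0.001]
force: [-0.4, -0.4, -0.5]
gripper_width: 0.0285
grasp_force: 30.3
t 14.3 pt [0.6037 0.2275 0.1667] yang -57.4 q [-0.    0.42 -0.56  1.52  0.23  1.27 -1.6 ] F [-0.4 -0.4 -0.5] w 0.0285
twist first -0.03 then units [0.043 0.038 1.492] upright err [-0.001  0.    -1.   ]
```

```bash
python3 -m creep '[0,0.04,0.04,0,-0.03,0,0,0,0,0,0,0,0,0.3,0,0,0,0,0.3,0,0,0,0,0.3,0,0,0,0,0.3,0,0,0,0,0.29,0,0,0,0,0,0,0,0,0,0,0]'
python3 -c "
from h import *
plan((.6059,.2271,.106),-57.3)"
```

```text
time_s: 15.05
ee_pos: [0.6055, 0.2268, 0.288]
eef_rot: [3.014, 0.884, -0.005]
force: [-3.1, -3.9, -3.2]
gripper_width: 0.0286
grasp_force: 30.3
t 15.05 pt [0.605  0.2265 0.106 ] yang -57.3 q [-0.01  0.47 -0.55  1.58  0.26  1.17 -1.61] F [-3.1 -3.9 -3.2] w 0.0286
twist first -0.0 then units [ 0.027 -0.     0.001] upright err [-0.003 -0.    -1.   ]
```

```bash
python3 -m creep '[0.55,0,0,0,0,0.55,0,0,0,0,0.55,0,0,0,0,0.55,0,0,0,0,0.55,0,0,0,0,0.55,0,0,-0.5,0,0.55,0,0,-0.8,0,0.55,0,0,-0.8,0,0.7,-0.9,0.5,0,0,0.7,-0.9,0.5,0,0,0.7,0,0,0,0,0.7,0,0,0,0]'
python3 - <<'E'
from h import *
w=snap('wrist','w5.png');t=snap('top')
for b in blobs(t['color'],'blue'):
        if 360<b[0][0]<400:print(b[0],onz(t,*b[0],.011))
plan((.6435,-.224,.17),-57.3)
E
```

```text
time_s: 16.05
ee_pos: [0.5666, 0.1525, 0.3742]
eef_rot: [3.015, 0.878, 0.001]
force: [0.3, 1.2, 0.2]
gripper_width: 0.06
grasp_force: 0.0
[379.0, 203.1] [ 0.64351999 -0.22423614  0.011     ]
t 16.15 pt [0.5672 0.1555 0.1921] yang -57.3 q [ 0.13  0.28 -0.57  1.64  0.15  1.27 -1.46] F [ 0.7 -0.2  0.7] w 0.0607
twist first 0.0 then units [-3.522  9.014  0.548] upright err [ 0.001  0.    -1.   ]
```

View pics/w5.png

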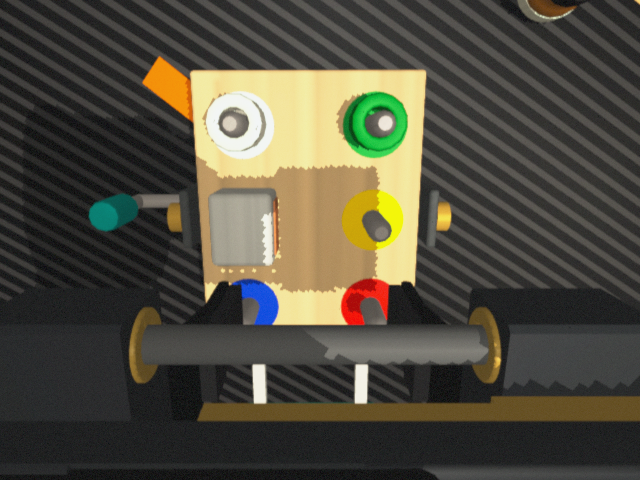

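White is down on its stud at (239,125). Blue is next.

```bash
python3 -m creep '[0.7,-0.32,0.82,0,0,0.7,-0.32,0.82,0,0,0.7,-0.32,0.82,0,0,0.7,-0.32,0.82,0,0,0.7,-0.32,0.82,0,0,0.7,-0.32,0.82,0,0,0.7,-0.32,0.82,0,0,0.7,-0.32,0.82,0,0,0.7,-0.32,0.82,0,0,0.7,-0.32,0.82,0,0,0.7,-0.32,0.82,0.3,0,0.7,0,0,0.3,0,0.7,0,0,0,0,0.7,0,0,0,0]'
python3 - <<'E'
from h import *
w=snap('wrist');np.save('w6.npy',w,allow_pickle=True)
a=ringpx(w,'blue',(314,222));print(a)
plan(np.append(onz(w,*a[3][0],.02)[:2],.08),-57.3)
E
```

```text
time_s: 17.32
ee_pos: [0.6441, -0.2233, 0.3484]
eef_rot: [-3.011, -0.886, 0.001]
force: [0.3, 0.2, 0.7]
gripper_width: 0.0612
grasp_force: 0.0
([313.8, 225.4], [294, 203, 41, 45, 1265], ((314.195556640625, 224.3196258544922), (13.45240592956543, 18.058170318603516), 86.71544647216797), ((313.8616943359375, 225.21682739257812), (40.81046676635742, 44.626487731933594), 1.7546955347061157))
t 17.37 pt [ 0.6443 -0.2223  0.1675] yang -57.1 q [ 0.53  0.46 -0.37  1.43  0.16  1.28 -0.84] F [-0.2  0.7  0.9] w 0.061
twist first 0.04 then units [-0.02  -0.003  2.187] upright err [ 0.001 -0.001 -1.   ]
```

```bash
python3 -m creep '[0.7,-0.02,0,0.8,0.04,0.7,0,0,0.8,0,0.7,0,0,0.58,0,0.7,0,0,0,0,0.7,0,0,0,0]'
python3 - <<'E'
from h import *
w1=np.load('w6.npy',allow_pickle=True).item();w=snap('wrist')
a=ringpx(w1,'blue',(314,222))[3][0];b=ringpx(w,'blue',(314,260));print(b);b=b[3][0]
print(tri(ray(w1,*a),ray(w,*b)),onz(w,*b,.02))
plan(np.append(onz(w,*b,.02)[:2],.004),-57.3)
E
```

```text
time_s: 17.78
ee_pos: [0.6431, -0.2235, 0.2627]
eef_rot: [-3.014, -0.883, 0.001]
force: [0.1, -0.5, 1.4]
gripper_width: 0.0606
grasp_force: 0.0
([315.0, 258.8], [286, 228, 55, 62, 2269], ((291.3307189941406, 262.8898010253906), (9.825692176818848, 28.38304328918457), 0.39273005723953247), ((313.3460693359375, 258.9649353027344), (55.796653747558594, 61.70943069458008), 178.23992919921875))
[ 0.64296451 -0.22287746  0.01697778] [ 0.64381107 -0.22240442  0.02      ]
t 17.83 pt [ 0.644  -0.2239  0.0823] yang -57.4 q [ 0.53  0.52 -0.36  1.52  0.19  1.13 -0.86] F [ 0.2 -0.3  0.9] w 0.0609
twist first -0.02 then units [ 0.014 -0.036  1.957] upright err [ 0.002  0.001 -1.   ]
```

```bash
python3 -m creep '[0.7,0,-0.02,0.65,0,0.7,0,0,0.65,0,0.7,0,0,0.62,0,0.7,0,0,0,0,0,0,0,0,0,0,0,0,0,0,0,0,0,0,0,0,0,0,0,0,0,0,0,0,0,0,0,0,0,0,0,0,0,-0.8,0,0,0,0,-0.8,0,0,0,0,-0.8,0,0,0,0,-0.8,0,0,0,0,-0.9,0,0,0,0,0,0]'
python3 -c "
from h import *
plan((.5130,.1668,.17),-57.3)"
```

```text
time_s: 19.17
ee_pos: [0.6437, -0.2246, 0.3581]
eef_rot: [3.01, 0.878, 0.014]
force: [0.3, -0.5, 0.8]
gripper_width: 0.0285
grasp_force: 30.1
t 19.17 pt [ 0.6456 -0.2252  0.1761] yang -57.5 q [ 0.54  0.45 -0.37  1.43  0.16  1.29 -0.84] F [ 0.3 -0.5  0.8] w 0.0285
twist first -0.04 then units [  2.503 -10.039   0.086] upright err [ 0.007  0.008 -1.   ]
```

```bash
python3 -m creep '[0,0.229,-0.912,0,0,0,0.229,-0.912,0,0,0,0.229,-0.912,0,0,0,0.229,-0.912,0,0,0,0.229,-0.912,0,0,0,0.229,-0.912,0,0,0,0.229,-0.912,0,0,0,0.229,-0.912,0,0,0,0.229,-0.912,0,0,0,0.229,-0.912,0,0,0,0.229,-0.912,0,0,0,0,0,0,0,0,0,0,0,0,0,0,0,0,0]'
python3 -c "
from h import *
plan((.5130,.1668,.107),-57.3)"
```

```text
time_s: 20.33
ee_pos: [0.5115, 0.1677, 0.3495]
eef_rot: [3.015, 0.88, 0.0]
force: [-1.0, -0.7, -0.2]
gripper_width: 0.0286
grasp_force: 30.1
t 20.33 pt [0.5115 0.1676 0.1675] yang -57.4 q [ 0.14  0.2  -0.6   1.78  0.12  1.2  -1.5 ] F [-1.  -0.7 -0.2] w 0.0286
twist first -0.04 then units [0.021 0.036 1.513] upright err [-0.  0. -1.]
```

```bash
python3 -m creep '[0,0.02,0.03,0,-0.04,0,0,0,0,0,0,0,0,0.3,0,0,0,0,0.3,0,0,0,0,0.3,0,0,0,0,0.3,0,0,0,0,0.3,0,0,0,0,0,0,0,0,0,0,0]'
python3 -c "
from h import *
plan((.5130,.1668,.106),-57.3)"
```

```text
time_s: 21.08
ee_pos: [0.5122, 0.1669, 0.288]
eef_rot: [3.014, 0.884, -0.005]
force: [-2.5, -2.3, -2.2]
gripper_width: 0.0288
grasp_force: 30.3
t 21.08 pt [0.5117 0.1667 0.106 ] yang -57.3 q [ 0.13  0.26 -0.6   1.85  0.16  1.08 -1.53] F [-2.5 -2.3 -2.2] w 0.0288
twist first -0.0 then units [ 0.028  0.016 -0.   ] upright err [-0.003 -0.001 -1.   ]
```

```bash
python3 -m creep '[0.55,0,0,0,0,0.55,0,0,0,0,0.55,0,0,0,0,0.55,0,0,0,0,0.55,0,0,0,0,0.55,0,0,-0.5,0,0.55,0,0,-0.8,0,0.55,0,0,-0.8,0,0.55,0,0,-0.8,0,0,-0.75,0.5,-0.5,0,0,-0.75,0.5,0,0,0,0,0.5,0,0,0,0,0,0,0]'
python3 - <<'E'
from h import *
w=snap('wrist','w7.png');t=snap('top');s=snap('side')
a=cv2.resize(t['color'][180:290,170:290],(436,400),interpolation=cv2.INTER_CUBIC);b=cv2.resize(s['color'][150:250,270:361],(364,400),interpolation=cv2.INTER_CUBIC)
c=cv2.resize(w['color'][:200],(0,0),fx=1,fy=1);c=np.hstack([c,np.zeros((200,160,3),np.uint8)])
cv2.imwrite('pics/crop7.png',np.vstack([np.hstack([a,b]),c])[:,:,::-1])
plan((.4657,.0897,.12),-57.3)
E
```

```text
time_s: 22.17
ee_pos: [0.4953, 0.08, 0.4263]
eef_rot: [3.015, 0.874, 0.003]
force: [-0.1, -1.4, -0.0]
gripper_width: 0.0287
grasp_force: 0.0
t 22.32 pt [0.4946 0.0851 0.2437] yang -57.3 q [ 0.27  0.05 -0.55  1.76  0.03  1.33 -1.28] F [ 0.1 -0.5  0.9] w 0.0172
twist first 0.0 then units [-0.548 -0.485  3.091] upright err [ 0. -0. -1.]
```

View pics/crop7.png

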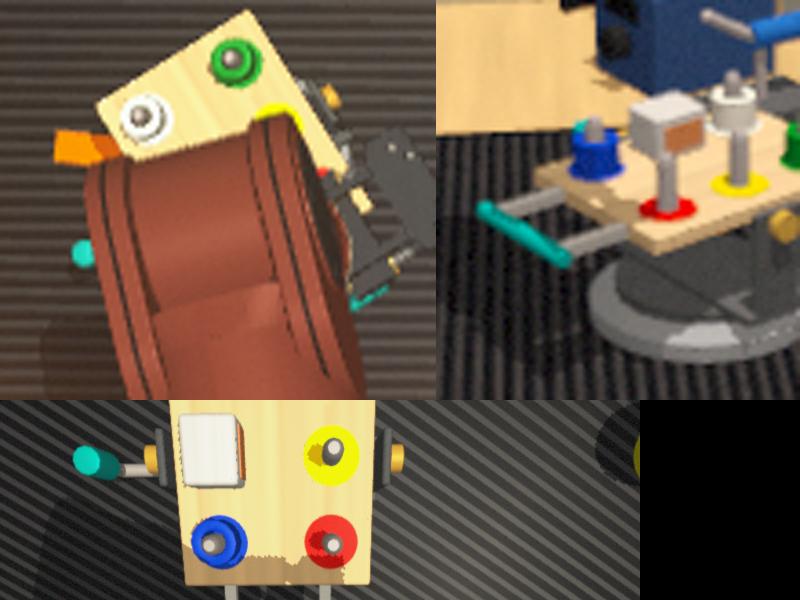

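All three sleeves are flush on their discs and the plate is level. Next I press the bar down to 30 degrees.

```bash
python3 -c "
from h import *
plan((.464,.0893,.115),-57.3)"; python3 -m creep '[0,-0.59,-0.47,0.8,0,0,0,0,0.8,0,0,0,0,0.8,0,0,0,0,0.8,0,0,0,0,0,0,0,0,0,0,0]'
python3 -c "
from h import *
plan((.464,.0893,.108),-57.3)"
```

```text
t 22.32 pt [0.4946 0.0851 0.2437] yang -57.3 q [ 0.27  0.05 -0.55  1.76  0.03  1.33 -1.28] F [ 0.1 -0.5  0.9] w 0.0172
twist first 0.0 then units [-0.589 -0.5    3.216] upright err [ 0. -0. -1.]
time_s: 22.82
ee_pos: [0.4656, 0.0884, 0.2987]
eef_rot: [-3.012, -0.887, 0.005]
force: [0.1, 0.1, 0.7]
gripper_width: 0.0005
grasp_force: 0.0
t 22.82 pt [0.465  0.0885 0.1167] yang -57.2 q [ 0.26  0.1  -0.56  1.99  0.06  1.07 -1.33] F [0.1 0.1 0.7] w 0.0005
twist first 0.03 then units [-0.01  -0.031  0.217] upright err [-0.003 -0.002 -1.   ]
```

```bash
python3 -m creep '[0,-0.01,-0.03,0.22,0.03,0,0.01,0,0.23,0,0,0.01,0,0.23,0,0,0.02,0,0.22,0,0,0.05,0,0.25,0,0,0.06,0,0.24,0,0,0.07,0,0.19,0,0,0.07,0,0.19,0,0,0.08,0,0.16,0,0,0.08,0,0.15,0,0,0,0,0,0,0,0,0,0,0,0,0,0,0,0]'
python3 -c "
from h import *
plan((.479,.099,.0335),-57.3)"
```

```text
time_s: 23.9
ee_pos: [0.4805, 0.0979, 0.2164]
eef_rot: [3.015, 0.881, 0.001]
force: [0.8, -0.1, -0.3]
gripper_width: 0.0002
grasp_force: 0.0
t 23.9 pt [0.4806 0.0979 0.0344] yang -57.4 q [ 0.21  0.25 -0.55  2.03  0.17  0.91 -1.43] F [ 0.8 -0.1 -0.3] w 0.0002
twist first -0.03 then units [-0.018 -0.044  0.022] upright err [ 0.  0. -1.]
```

```bash
python3 -m creep '[0,-0.2,0,-0.5,0,0,0,0,-0.9,0,0,0,0,-0.9,0,0,0,0,-0.9,0,0,0,0,-0.9,-0.9,0,0,0,-0.5,-0.9,0,0,0,0,-0.9,0,0,0,0,-0.9,0,0,0,0,-0.9,0,0,0,0,0]'
python3 -c "
from h import *
plan((.5087,.2713,.2),32.7)"
```

```text
time_s: 24.73
ee_pos: [0.4734, 0.0935, 0.4005]
eef_rot: [2.838, 1.346, 0.001]
force: [-0.3, -0.7, -0.1]
gripper_width: 0.0004
grasp_force: 0.0
t 24.73 pt [0.4735 0.0936 0.2185] yang -39.3 q [ 0.28  0.02 -0.57  1.84  0.01  1.28 -0.98] F [-0.3 -0.7 -0.1] w 0.0004
twist first -17.99 then units [3.262 3.141 0.466] upright err [ 0.     0.001 -1.   ]
```

```bash
python3 -m creep '[0.6,0,0,0,-1,0.6,0,0,0,-1,0.6,0,0,0,-1,0.6,0,0,0,-1,0.6,0,0,0,-1,0.6,0,0,0,-1,0.6,0,0,0,-1,0.6,0,0,0,-1,0.6,0,0,0,-1,0.6,0,0,0,-1,0.6,0,0,0,-1,0.6,0,0,0,-1,0.6,0,0,0,-1,0.6,0,0,0,-1,0.6,0,0,0,-1,0.6,0,0,0,-1,0.6,0,0,0,-1,0.6,0,0,0,-1,0.6,0,0,0,0]'
python3 -m creep '[0.6,0.8,0.77,0,0,0.6,0.8,0.77,0,0,0.6,0.8,0.77,0,0,0.6,0.8,0.77,0,0,0.6,0,0,0,0,0.6,0,0,0,0]'
python3 - <<'E'
from h import *
w=snap('wrist');t=snap('top','t8.png');s=snap('side','s8.png');np.save('w8.npy',w,allow_pickle=True)
for b in blobs(w['color'],'teal',100):print('wrist teal',b[0],b[1])
for b in blobs(w['color'],'orange',200):print('wrist or',b[0],b[1],cv2.minAreaRect(b[2].astype(np.float32)))
for c,n in((t,'t'),(s,'s')):
    for b in blobs(c['color'],'teal'):print(n,b[0],b[1])
cv2.imwrite('pics/w8.png',w['color'][:,:,::-1])
plan((.5087,.2713,.066),32.7)
E
```

```text
time_s: 26.32
ee_pos: [0.4735, 0.0935, 0.4001]
eef_rot: [1.508, 2.756, -0.0]
force: [0.7, 0.3, -0.4]
gripper_width: 0.052
grasp_force: 0.0
time_s: 26.82
ee_pos: [0.5058, 0.2596, 0.3996]
eef_rot: [-1.507, -2.754, -0.001]
force: [0.2, 0.4, 0.3]
gripper_width: 0.0526
grasp_force: 0.0
wrist teal [328.9, 214.2] [316, 197, 28, 34, 783]
wrist teal [195.8, 307.5] [190, 295, 15, 30, 273]
wrist or [397.3, 249.2] [366, 200, 78, 83, 1661] ((404.8345031738281, 241.7659912109375), (26.445266723632812, 90.54750061035156), 40.98582077026367)
t [260.2, 260.4] [246, 251, 29, 20, 121]
s [307.5, 186.1] [304, 180, 8, 13, 92]
s [299.7, 231.0] [288, 222, 25, 18, 138]
t 26.97 pt [0.5066 0.2556 0.218 ] yang 32.4 q [ 0.06  0.24 -0.71  1.65  0.16  1.32 -0.11] F [ 0.1  0.2 -0.6] w 0.0524
twist first -0.08 then units [0.304 0.258 3.798] upright err [-0.001 -0.    -1.   ]
```

View pics/w8.png

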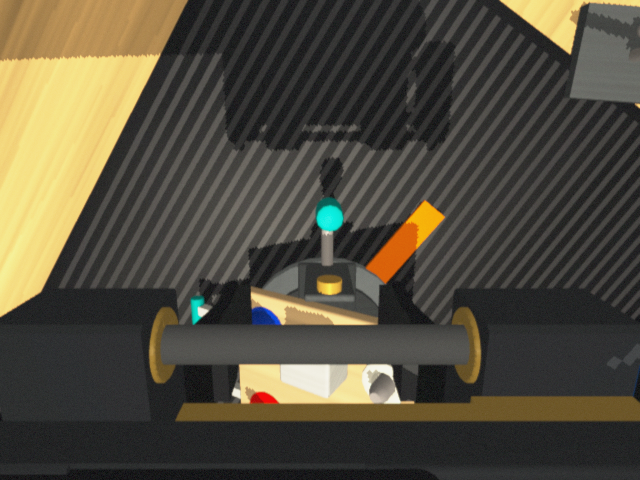

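Wrist view: the knob top is at (330,215) and the orange tongue runs from (378,275) to (436,207). The plate is tilted bar-down with the sleeves still on.

Run:
```python
from h import *
w=np.load('w8.npy',allow_pickle=True).item();t=snap('top');s=snap('side')
b1=tri(ray(t,247.5,269.5),ray(s,289.5,224.3));b2=tri(ray(t,273.5,253),ray(s,310.5,237.5));m=(b1+b2)/2;c=np.array([.5797,.1635,.095])
print('bar',b1,b2,m,'tilt',np.arctan2(.095-m[2],np.linalg.norm((m-c)[:2])),(np.arcsin((.095-m[2])/.135)))
k=onz(w,330,215.5,.091);e=onz(w,436,207,.016);f=onz(w,378+6,275-3,.016)
ang=lambda v:np.degrees(np.arctan2(v[1],v[0]))
print('knob',k,np.linalg.norm((k-c)[:2]),ang(k-c),'tongue end',e,np.linalg.norm((e-c)[:2]),ang(e-c))
r=blobs(w['color'],'orange',200)
b=max(r,key=lambda b:b[1][4]);P=np.array([onz(w,*p,.016)[:2] for p in b[2]]);q=cv2.minAreaRect(P.astype(np.float32)*1000);print(q)
bx=cv2.boxPoints(q);print(bx)
plan((k[0],k[1],.066),32.7)
```

```text
bar [0.4564523  0.13652987 0.02796628] [0.5045878  0.06603762 0.02528163] [0.48052005 0.10128375 0.02662395] tilt 0.5285833648453079 0.5311082492955381
knob [0.50836284 0.27509835 0.091     ] 0.13245068182595213 122.58798861090068 tongue end [0.59209097 0.31904192 0.016     ] 0.15603469040250886 85.44525167639222
((587.4968872070312, 278.67816162109375), (78.90056610107422, 23.975061416625977), 84.22666931152344)
[[571.60175 240.63385]
 [595.45514 238.2221 ]
 [603.392   316.72247]
 [579.53864 319.13422]]
t 27.07 pt [0.5068 0.2553 0.2182] yang 32.4 q [ 0.06  0.24 -0.71  1.65  0.16  1.32 -0.11] F [ 0.3 -0.4  0. ] w 0.0523
twist first -0.08 then units [0.398 0.3   3.805] upright err [-0.001  0.    -1.   ]
```

```bash
python3 -m creep '[0.6,0.38,0.28,0,-0.08,0.6,0,0,0,0,0.6,0,0,0.9,0,0.6,0,0,0.9,0,0.6,0,0,0.9,0,0.6,0,0,0.9,0,0.6,0,0,0.2,0,0.6,0,0,0,0,0,0,0,0,0,0,0,0,0,0,0,0,0,0,0,0,0,0,0,0,0,0,0,0,0,0,0,0,0,0,0,0,0,0,0,0,0,0,0,0]'
python3 -c "
from h import *
plan((.5797+.130*np.cos(np.radians(85.3)),.1635+.130*np.sin(np.radians(85.3)),.066),-4.7)"
```

```text
time_s: 28.4
ee_pos: [0.5078, 0.2759, 0.2487]
eef_rot: [1.501, 2.759, 0.001]
force: [-0.8, -1.1, 6.6]
gripper_width: 0.0193
grasp_force: 30.0
t 28.4 pt [0.5079 0.2758 0.0667] yang 32.9 q [-0.01  0.41 -0.68  1.79  0.29  1.05 -0.23] F [-0.8 -1.1  6.6] w 0.0193
twist first 9.4 then units [0.598 2.02  0.018] upright err [-0.     0.001 -1.   ]
```

```bash
python3 -m creep '[0,-0.004,0.177,0,0.78,0,-0.004,0.177,0,0.78,0,-0.004,0.177,0,0.78,0,-0.004,0.177,0,0.78,0,-0.004,0.177,0,0.78,0,-0.004,0.177,0,0.78,0,-0.004,0.177,0,0.78,0,-0.004,0.177,0,0.78,0,-0.004,0.177,0,0.78,0,-0.004,0.177,0,0.78,0,-0.004,0.177,0,0.78,0,-0.004,0.177,0,0.78,0,0,0,0,0,0,0,0,0,0,0,0,0,0,0]'
python3 -c "
from h import *
plan((.5797+.130*np.cos(np.radians(85.3)),.1635+.130*np.sin(np.radians(85.3)),.066),-4.7)"
```

```text
time_s: 29.65
ee_pos: [0.5892, 0.2963, 0.2487]
eef_rot: [2.307, 2.131, 0.002]
force: [3.6, -2.4, 4.5]
gripper_width: 0.0193
grasp_force: 30.0
t 29.65 pt [0.5896 0.2963 0.0667] yang -4.5 q [-0.15  0.52 -0.51  1.59  0.28  1.1  -0.81] F [ 3.6 -2.4  4.5] w 0.0193
twist first 0.04 then units [-0.078  0.025  0.019] upright err [ 0.     0.002 -1.   ]
```

```bash
python3 -m creep '[0.55,0,0,0,0,0.55,0,0,0,0,0.55,0,0,0,0,0.55,0,0,0,0,0.55,0,0,0,0,0.55,0,0,-0.4,0,0.55,0,0,-0.9,0,0.55,0,0,-0.9,0,0.55,0,0,-0.9,0,0.55,0,0,-0.9,0,0.55,-0.8,0,-0.3,0,0.55,-0.5,0,0,0,0.55,0,0,0,0,0.55,0,0,0,0]'
python3 - <<'E'
from h import *
w=snap('wrist','w9.png')
for b in blobs(w['color'],'teal',100):print('teal',b[0],b[1])
for b in blobs(w['color'],'orange',200):
    P=np.array([onz(w,*p,.016)[:2] for p in b[2]]);print('or',b[0],b[1],cv2.minAreaRect(P.astype(np.float32)*1000))
o=monitor.get_obs();print(o['force'],o['ee_pos'])
E
```

```text
time_s: 30.82
ee_pos: [0.5845, 0.2434, 0.4202]
eef_rot: [2.31, 2.129, -0.0]
force: [-0.1, 0.5, 0.1]
gripper_width: 0.048
grasp_force: 0.0
teal [314.6, 154.8] [302, 141, 26, 28, 564]
teal [191.8, 286.2] [182, 245, 20, 80, 1041]
or [319.3, 131.6] [306, 121, 27, 30, 573] ((593.9693603515625, 304.91961669921875), (24.606544494628906, 22.766809463500977), 85.03173065185547)
or [306.9, 188.6] [305, 166, 5, 44, 206] ((579.5847778320312, 260.20166015625), (38.870365142822266, 3.655003786087036), 84.99626159667969)
or [326.0, 197.4] [322, 185, 9, 26, 220] ((595.991943359375, 249.92141723632812), (22.910491943359375, 7.291865348815918), 85.6006851196289)
[-0.54061069 -0.39592222 -0.39436589] [0.58422559 0.2446463  0.41982157]
```

View pics/w9.png

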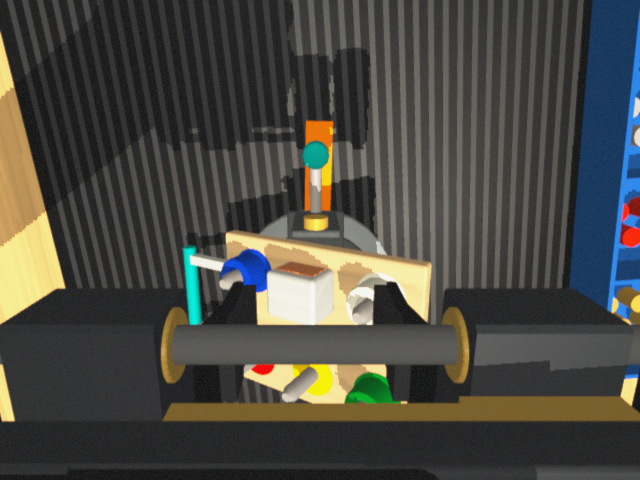

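The crank arm lies over the tongue (knob at (316,153)) and all three sleeves are on. One last numeric check before handing in.

Run:
```python
from h import *
w=snap('wrist');t=snap('top');s=snap('side');c=np.array([.5797,.1635,0]);ang=lambda v:np.degrees(np.arctan2(v[1],v[0]))
k=onz(w,315.3,153,.091);e=onz(w,319.5,121.5,.016);b=onz(w,315.5,222,.1);print('knob',k,ang(k-c),'tongue end',e,ang(e-c),'bolt-knob dir',ang(k-b))
for n,x in(('t',t),('s',s)):
    for q in blobs(x['color'],'teal',8):print(n,q[0],q[1])
for q in blobs(w['color'],'teal',300):
    if q[0][0]<250: y=q[2]; print('bar top end',onz(w,y[y[:,1]<y[:,1].min()+4][:,0].mean(),y[:,1].min(),.0275), 'level-tilt dist',)
```

```text
knob [0.58906356 0.2966008  0.091     ] 85.97590842946884 tongue end [0.5945091  0.31817508 0.016     ] 84.53098620140976 bolt-knob dir 85.62333233620231
t [234.2, 266.5] [218, 263, 33, 7, 126]
s [291.7, 218.8] [289, 209, 7, 20, 83]
bar top end [0.46943101 0.21903291 0.0275    ] level-tilt dist
```

```bash
python3 -c "
from h import *
print(env.finish_job())"
```

```text
the job is handed in; nothing more can be done
None
```

I handed the job in after levelling the plate, with the green, white and blue sleeves seated on their studs (no red or yellow sleeve was on the mat), the plate tilted about 0.53 rad bar down and the crank arm within about 1.5° of the tongue; finishing returned no verdict.

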